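Put the chamber humidifier back into service after topping it up

TASK

The microscope's humidifier has just been topped up and its blue filler cap only lies on the inclined neck, a thread too high: turn it back, anticlockwise, until it clicks down into the start of the thread, then screw it clockwise until it is fully home. Then put the orange filling jug away, hanging by its handle from the hook of the drip stand, and finally press the green start button right in. Let go of everything and leave the other things on the bench where they are.

Things in the scene. Friction and masses are not known exactly. Their poses are not given: they have to be found in the camera images.
- humidifier: White wedge-shaped humidifier, 180 mm deep, 240 wide, 140 high, fixed; origin under its centre. Its panel rises away from the robot (+x) at 32 degrees and carries display, green button and filler neck (50 mm left of the middle).
- cap_grip (a point): Blue screw cap on the filler neck; neck and cap lean 32 deg from vertical, towards the robot. Ribbed round skirt, 50 mm across, 24 high, with a flat top; on it an upright wing 46 mm long, 12 thick, 27 high. This point is on the axis, in the wing, 14 mm above the flat top, 13 below the wing's edge; it moves with the cap. z: along the neck, outwards; x: along the wing; y: across its thickness.
- cap_turn (a joint): How far the cap is turned anticlockwise (seen from its outer end) from fully home, rad. 0: home stop. The thread starts at 2.2; behind it the cap drops; the back stop is at 2.65. It starts somewhere between 1.0 and 1.7. It turns with about 0.012 N m and stays where it is left.
- cap_lift (a joint): How far the cap stands out from fully home, m (captive: 0.015 at most). Two-start right-hand thread, 0.0024 per rad. As found it rides a thread too high, at 0.0075 + 0.0024 x turn; clockwise from there it stops 7.5 mm too high. Backed past 2.27 rad it falls 7 mm by its weight (0.1 kg) to 0.0024 x turn once the fingers let it slide (opened, or eased off the wing), and screws down from there.
- start_button_top (a point): Centre of the face of the green round push button (28 mm across) in a black ring (44 mm across, 12 mm high) on the humidifier's sloping panel, low and to the robot's right of the cap. z: out of the panel, 32 degrees from vertical. It is pressed in against z, at most 6 mm, with 5 N, and springs back.
- start_button (a joint): How far the start button is pressed, m: 0 out, 0.006 right in.
- jug_center (a point): Orange plastic jug with a handle, standing upright on the table: 65 mm across at the rim, 55 at the foot, 90 high, 3 mm wall, 60 to 130 g. This point is on its axis, half-way up (45 mm). z: up its axis; y: towards the handle; x: across, the free way to grip it.
- jug_loop (a point): Centre of the opening in the jug's handle, 46 mm from the jug's axis towards the handle and 51.5 mm above the foot. The opening is 30 mm (along y) by 50 mm (along z) and is passed through along x; the handle's bar is 9 mm thick, its top 85 mm above the foot.
- hook_peg (a point): Middle of the level hook of the steel drip stand (tray 170 by 110 mm, fixed, with one thin post at its far end). The hook is a flat strip 190 mm above the table, 14 mm wide and 6 thick, running from the post (55 mm from this point, towards +x) to its free end (55 mm towards -x), which faces the robot. x: along the strip towards the post; z: up.
- hook_tip (a point): Top of the upturned free end of the hook strip, 18 mm above the strip's middle line and 55 mm from its middle.
- flask_center (a point): Clear culture flask with a red cap lying flat, 34 mm high, about 160 mm long, loose; its centre. Leave it alone.
- dishes_center (a point): Stack of three clear round dishes, 92 mm across, 47 high, loose; its centre. Leave it alone.
- timer_center (a point): Small white timer, 62 mm square, 16 high, loose; its centre. Leave it alone.
- jug: The same jug; origin at the centre of its foot, axes as at jug_center.
- drip_stand: The drip stand; origin at the centre of its tray's underside, axes as at hook_peg.
- marker_center (a point): White marker pen with a black cap, lying, 125 mm long, 13 thick, loose; its centre. Leave it alone.

How it is judged:
By the outcome, as a careful person would: the job done as asked, in the order asked, and still so for the second after the job is handed in, with the robot touching nothing.
It also fails if it takes over 72 s, if anything falls off the work surface, if the arm or the gripper's body presses on something with over 40 N, if the wrist force passes 120 N, or if a joint passes its speed limit or range.

ROBOT

A 6-joint arm with a two-finger parallel gripper is mounted at the origin on the work surface. World frame = base frame: x ahead of the robot, y to its left, z up, the work surface at z = 0. Lengths are in mm, angles in rad, forces in N, time in s.
With the tool pointing down it reaches from about 275 to 750 mm from the base axis. Payload 10.2 kg.
Tool frame: the origin (TCP) lies between the finger pads; the fingertips stand 11 mm ahead of it and the grasp point (between the pads) lies 8 mm behind it; z points along the fingers, y is the line along which they close (so a half turn about z gives the same grasp; the last joint's range is limited). The gripper opens to 85 mm and grips with 20 to 120 N. Pads are 22 mm wide; open, the fingers measure 114 mm over their backs; the gripper's body (76 mm by 85 mm) begins 54 mm behind the grasp point. The pads swing forward as they close: fully open they stand 13 mm farther back than shut.
Start: joints at [-1.433, 0.313, 1.498, -0, 1.331, -0.223], TCP at [185.325, -491.209, 242.294] pointing down, gripper open.
Joint ranges: [-2.94, 2.94], [-0.97, 2.17], [0.19, 2.56], [-1.23, 4.37], [0.02, 3.11], [-2.88, 2.88]. Speed limits (rad/s): [2.39, 2.39, 3.01, 3.14, 3.14, 3.14].

INTERFACE

Orientations are given as a unit quaternion [w, x, y, z].
In Python, from rig import sense, eyes, finish_job gives the robot as it stands.
- The arm moves only by the shell command python3 -m jog 'ROWS' [FORCE]. ROWS is JSON, a list of rows, each a list of 7 numbers: the shift along the tool's x, y, z in m, then the turn, a rotation vector about the tool's x, y, z in rad, then the finger opening in m, from 0 to 0.0854. In form: [[dx, dy, dz, rx, ry, rz, gripper], ...]. A call has 1 to 5 rows; each row shifts and turns the commanded pose from where the row before left it, along the tool's axes as they then stand; what a row does not reach is not made up. A row lasts 1/10 s, in which the tool goes at most 50 mm and 8.59 degrees, less where a joint would pass 70% of its speed; a pose out of reach is approached as far as the arm can. A call is refused whole if a number of a shift passes 0.05 or a number of a turn 0.15, either way. A call with a gripper value outside its range is refused whole. The fingers move at their own pace and stop on an object; FORCE is the grip in N (left out, the last holds). Time passes only in rows, so rows that do not move let the fingers close. It gives the time, the measured TCP pose, the force, the opening and the grip force at its end, in the units of the state.
- sense(): the state, without advancing time (a new reading comes with each control period).
- eyes.capture(name): name is "scene" or "side" or "wrist"; returns the picture (420x560x3 uint8, red, green, blue); there is no depth.
- eyes.calibration(name): a dict with "fx", "fy", "cx", "cy" (pixels), "cam_to_world" (4x4, takes a point from camera to world coordinates); the wrist camera has in their place "mount" (4x4, takes a point from camera to tool coordinates, whose origin is the TCP and whose axes are the flange's). Camera axes: x right, y down, z forward; pixel columns grow to the right and rows downward; lengths in mm; the calibration is good to about 2 mm. The wrist camera is an equidistant fisheye: a pixel r from the principal point sees the ray r / f radians off the axis. A picture is of the moment at which its call begins: read the wrist's pose just before it. calibration takes no time and is no camera call.
- finish_job(): hands the job in; it is judged then, once.
The state is a dict: "time_s": time; "joints": joint angles; "dq": joint speeds; "tau": joint torques, N m; "eef_pos": TCP position; "ee_rot": TCP orientation; "force": force on the tool from outside, world axes, zero at the start; "wrist_torque": the same for the moment, N m; "grip_width": opening from 0.0 (shut) to 1.0 (fully open); "grip_force": force on a finger pad.
Only numpy, scipy, OpenCV 4.12 (cv2) and the standard library are available. Lean on these libraries where they do the work, as an engineer would, in place of code of your own. Each camera call takes 0.05 s, during which the arm holds its last target. There are 200 camera calls.

## Working session

There is one attempt and no reset: what is moved stays moved. The work goes in short steps, Python scripts to look and compute and a shell command to move; the robot and the scene stay as the last step left them, time stands still between calls to the robot, and variables do not carry over. Pictures are saved under pics/ and viewed, at most 10 in all, crops included, and the job is handed in when it is done.

```bash
ls; mkdir -p pics; python3 - <<'E'
from rig import sense, eyes
import cv2, numpy as np
s=sense(); print(s)
ims=[]
for n in("scene","side"):
    im=eyes.capture(n); cv2.imwrite(f"pics/{n}0.png",im[...,::-1]); 
    c=eyes.calibration(n); print(n,c)
print(eyes.calibration("wrist"))
E
```

```text
pics
{'time_s': 0.0, 'joints': array([-1.43341280e+00,  3.13413223e-01,  1.49846839e+00,  5.36767514e-06,
        1.33101526e+00, -2.23385806e-01]), 'dq': array([-0.0011472 , -0.00107606,  0.00086474, -0.00084684, -0.0005577 ,
        0.00090043]), 'tau': array([-1.46029364e-03, -4.12271082e+01, -2.59743422e+01, -2.29360903e-04,
        4.20529468e-03, -9.18942959e-06]), 'eef_pos': array([ 185.28230609, -490.94109535,  241.74210637]), 'ee_rot': array([-6.51398004e-04,  9.83774659e-01,  1.79407345e-01,  3.06371828e-05]), 'force': array([0.39077156, 1.10225279, 0.35260712]), 'wrist_torque': array([-0.02497428,  0.01237942,  0.02887824]), 'grip_force': 0.0, 'grip_width': 0.9992041460859075}
scene {'fx': 486.4558341943609, 'fy': 486.4558341943609, 'cx': 274.732793825306, 'cy': 216.11614483279962, 'cam_to_world': array([[-9.06621773e-01,  3.55426183e-01, -2.27396546e-01,
         7.28934554e+02],
       [ 4.21670558e-01,  7.82608804e-01, -4.57949124e-01,
         4.62559403e+02],
       [ 1.51954293e-02, -5.11073075e-01, -8.59402938e-01,
         1.02770547e+03],
       [ 0.00000000e+00, 
[... 284 characters left out ...]
5785082e-01, -5.75025408e-01,  7.83422731e-01,
        -1.05847161e+03],
       [-2.07112340e-02, -8.02995522e-01, -5.95625080e-01,
         9.26112546e+02],
       [ 0.00000000e+00,  0.00000000e+00,  0.00000000e+00,
         1.00000000e+00]])}
{'fx': 325.19226210127806, 'fy': 325.19226210127806, 'cx': 276.13790113796136, 'cy': 207.71485870144735, 'mount': array([[ 1.43417863e-03, -9.62542552e-01, -2.71126869e-01,
         6.94563373e+01],
       [ 9.99998964e-01,  1.41278616e-03,  2.74079606e-04,
         6.14364863e-01],
       [ 1.19231003e-04, -2.71126981e-01,  9.62543581e-01,
        -1.31257606e+02],
       [ 0.00000000e+00,  0.00000000e+00,  0.00000000e+00,
         1.00000000e+00]])}
```

View pics/scene0.png

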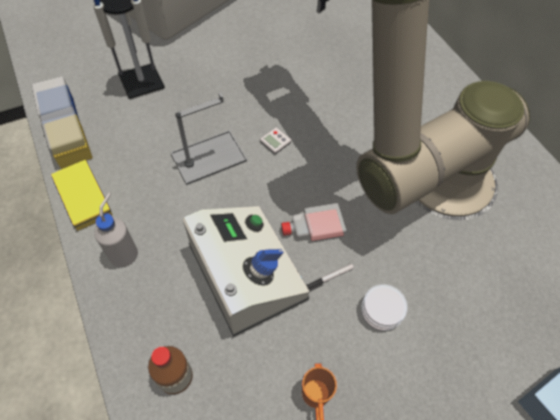

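View pics/side0.png

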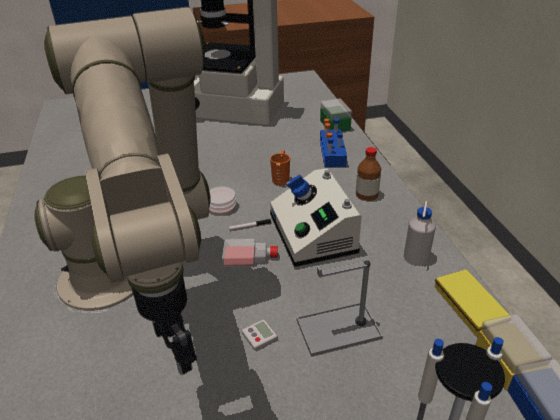

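The scene view shows the cap at (265,262), the button at (256,222), the jug at (319,388) with its handle down the image, and the hook running from its tip at (221,98) to the post at (181,115). In the side view the cap is at (298,188), the button at (302,229), the jug at (281,168), the hook tip at (319,271) and the post top at (367,264).

```bash
cat > h.py <<'E'
import numpy as np, cv2
from rig import sense, eyes
from scipy.spatial.transform import Rotation as R
def rot(s): 
    q=s['ee_rot']; return R.from_quat([q[1],q[2],q[3],q[0]])
def ray(n,p,s=None):
    c=eyes.calibration(n); u=(p[0]-c['cx'])/c['fx']; v=(p[1]-c['cy'])/c['fy']
    if n=='wrist':
        r=np.hypot(u,v); d=np.array([np.sin(r)*u/r,np.sin(r)*v/r,np.cos(r)]) if r>1e-9 else np.array([0,0,1.])
        T=np.eye(4); T[:3,:3]=rot(s).as_matrix(); T[:3,3]=s['eef_pos']; M=T@c['mount']
    else: d=np.array([u,v,1.]); M=c['cam_to_world']
    d=M[:3,:3]@d; return M[:3,3],d/np.linalg.norm(d)
def plane(r,z): o,d=r; return o+d*(z-o[2])/d[2]
def tri(rs):
    A=sum(np.eye(3)-np.outer(d,d) for o,d in rs); b=sum((np.eye(3)-np.outer(d,d))@o for o,d in rs)
    x=np.linalg.solve(A,b); return x,[round(float(np.linalg.norm(np.cross(x-o,d))),1) for o,d in rs]
def blobs(im,lo,hi,amin=20):
    h=cv2.cvtColor(im,cv2.COLOR_RGB2HSV); m=cv2.inRange(h,np.array(lo),np.array(hi))
    n,l,st,c=cv2.connectedComponentsWithStats(m)
    return [(st[i].tolist(),c[i].round(1).tolist()) for i in range(1,n) if st[i][4]>=amin],m
E
python3 - <<'E'
from h import *
np.set_printoptions(precision=1,suppress=True)
I={n:cv2.imread(f"pics/{n}0.png")[...,::-1].copy() for n in("scene","side")}
for n in I:
    for k,lo,hi in(("blue",(105,130,60),(125,255,255)),("green",(50,90,40),(90,255,255)),("orange",(5,150,80),(15,255,255))):
        print(n,k,blobs(I[n],lo,hi)[0])
t=lambda a,b:tri([ray('scene',a),ray('side',b)])
print("tip",t((221,97),(319,270)));print("post",t((181,115),(367,263)))
print("btn",t((256,222),(302,229)))
a=cv2.resize(I['scene'][190:310,170:320],None,fx=4,fy=4,interpolation=2); b=cv2.resize(I['side'][140:280,255:395],None,fx=3,fy=3)
c=cv2.resize(I['scene'][355:420,280:360],None,fx=4,fy=4)
cv2.imwrite("pics/a.png",a[...,::-1])
o=np.zeros((600,780,3),np.uint8); o[:420,:420]=b;o[:260,440:760]=c
d=cv2.resize(I['scene'][80:170,165:255],None,fx=3.4,fy=3.4);o[270:576,440:746]=d
cv2.imwrite("pics/b.png",o[...,::-1])
E
```

```text
scene blue [([97, 214, 16, 15, 156], [104.8, 221.7]), ([255, 251, 26, 20, 256], [266.4, 260.1])]
scene green [([251, 216, 11, 9, 73], [255.7, 219.8]), ([224, 219, 13, 18, 101], [230.1, 228.1])]
scene orange [([303, 364, 32, 56, 619], [316.7, 392.6])]
side blue [([334, 118, 5, 6, 24], [335.9, 120.3]), ([320, 129, 27, 38, 681], [333.1, 150.0]), ([287, 175, 23, 22, 285], [298.5, 185.8]), ([418, 207, 14, 12, 94], [424.0, 212.7]), ([491, 337, 12, 17, 131], [496.7, 345.1]), ([433, 339, 11, 17, 125], [437.6, 346.6]), ([509, 375, 36, 45, 525], [524.3, 399.7]), ([479, 381, 14, 19, 172], [485.0, 390.0])]
side green [([321, 109, 13, 20, 84], [326.4, 118.2]), ([338, 117, 13, 14, 145], [344.3, 123.8]), ([318, 208, 10, 13, 68], [322.8, 213.8]), ([296, 223, 10, 10, 73], [300.3, 227.1])]
side orange [([278, 0, 91, 25, 955], [319.0, 11.0]), ([225, 4, 23, 10, 105], [236.8, 8.6]), ([226, 23, 23, 8, 86], [236.2, 26.5]), ([324, 118, 6, 11, 48], [326.5, 122.6]), ([270, 150, 20, 35, 427], [279.2, 167.3]), ([359, 159, 21, 15, 235], [369.0, 166.3])]
tip (array([ 489.2, -319.8,  201. ]), [1.0, 1.0])
post (array([ 593.2, -315.4,  191.9]), [4.6, 4.6])
btn (array([528.2, -42.3,  88.6]), [3.4, 3.4])
```

View pics/b.png

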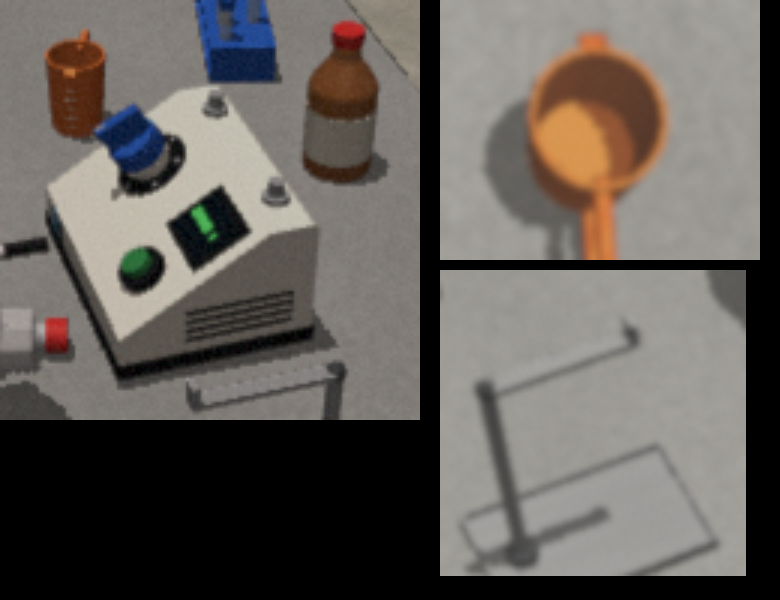

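The crops show the jug rim centred near scene (319,384), with its handle at (320,410). The humidifier's base corners are at side (296,266) and (361,250), and scene (307,297) and (235,329). The hook points at the robot.

```bash
python3 - <<'E'
from h import *
np.set_printoptions(precision=1,suppress=True)
t=lambda a,b:tri([ray('scene',a),ray('side',b)])
for n,a,b in(("side",(296,266),(361,250)),("scene",(307,297),(235,329))):
    A=plane(ray(n,a),0);B=plane(ray(n,b),0);d=B-A;print(n,A,B,np.linalg.norm(d),"yaw",np.degrees(np.arctan2(d[1],d[0])))
print("cap",t((266.4,260),(298.5,186)))
print("btn",t((255.7,220.5),(301,228)))
J=plane(ray('scene',(319.3,384.5)),90);H=plane(ray('scene',(320.5,407)),85)
print("jug",J,H,np.degrees(np.arctan2(*(H-J)[:2][::-1])), t((319.3,384.5),(281,156)))
T=plane(ray('scene',(221,97)),208);P=plane(ray('scene',(181,113)),193)
T2=plane(ray('side',(319,268)),208);P2=plane(ray('side',(367,263)),193)
print("tip,post",T,P,T2,P2)
for n,p in(("scene",(283,140)),("scene",(320,222)),("scene",(385,305)),("scene",(332,276))): print(p,plane(ray(n,p),15))
E
```

```text
side [503.6 -84.7   0. ] [693.6 -68.2   0. ] 190.6636418942005 yaw 4.952242566679449
scene [480.1 135.9   0. ] [654.6 136.4   0. ] 174.4836495530949 yaw 0.1623948952501665
cap (array([554. ,  77.1, 143.3]), [0.6, 0.6])
btn (array([526.7, -43.3,  92.9]), [1.9, 1.9])
jug [559.1 328.1  90. ] [574.7 363.5  85. ] 66.3219636885285 (array([562.6, 328.3,  96.4]), [2.4, 2.4])
tip,post [ 490.3 -312.8  208. ] [ 587.2 -318.   193. ] [ 489.6 -321.4  208. ] [ 597.3 -317.3  193. ]
(283, 140) [ 341.1 -282.5   15. ]
(320, 222) [368.6 -17.   15. ]
(385, 305) [336.4 228.5  15. ]
(332, 276) [409.5 119.4  15. ]
```

```bash
cat >> h.py <<'E'
def frame(zdir,xdir):
    z=np.array(zdir,float); z/=np.linalg.norm(z); x=np.array(xdir,float); x-=z*(x@z); x/=np.linalg.norm(x)
    return R.from_matrix(np.c_[x,np.cross(z,x),z])
def rows(p1,R1,n,g,s=None):
    "suggested rows, straight line + slerp, from measured pose"
    s=s or sense(); p=np.array(s['eef_pos']); Ro=rot(s); d=(Ro.inv()*R1).as_rotvec()/n; st=(np.array(p1)-p)/n
    for k in range(n):
        sh=Ro.inv().apply(st)/1000; print([*np.round(sh,4).tolist(),*np.round(d,3).tolist(),g]); Ro=Ro*R.from_rotvec(d)
def neck(yaw):
    a=np.radians(32);y=np.radians(yaw); return np.array([-np.sin(a)*np.cos(y),-np.sin(a)*np.sin(y),np.cos(a)])
E
python3 - <<'E'
from h import *
n=neck(5); rows(np.array([554,77,143])+n*110,frame(-n,(-.087,1,0)),20,0.085)
E
```

```text
[0.0245, -0.0208, 0.0003, -0.024, 0.018, -0.063, 0.085]
[0.0257, -0.0193, 0.0003, -0.024, 0.018, -0.063, 0.085]
[0.0269, -0.0176, 0.0003, -0.024, 0.018, -0.063, 0.085]
[0.0279, -0.0159, 0.0004, -0.024, 0.018, -0.063, 0.085]
[0.0289, -0.0141, 0.0006, -0.024, 0.018, -0.063, 0.085]
[0.0297, -0.0123, 0.0008, -0.024, 0.018, -0.063, 0.085]
[0.0304, -0.0104, 0.001, -0.024, 0.018, -0.063, 0.085]
[0.031, -0.0085, 0.0014, -0.024, 0.018, -0.063, 0.085]
[0.0314, -0.0066, 0.0018, -0.024, 0.018, -0.063, 0.085]
[0.0317, -0.0046, 0.0022, -0.024, 0.018, -0.063, 0.085]
[0.0319, -0.0027, 0.0027, -0.024, 0.018, -0.063, 0.085]
[0.032, -0.0007, 0.0032, -0.024, 0.018, -0.063, 0.085]
[0.0319, 0.0012, 0.0038, -0.024, 0.018, -0.063, 0.085]
[0.0317, 0.0031, 0.0044, -0.024, 0.018, -0.063, 0.085]
[0.0313, 0.005, 0.0051, -0.024, 0.018, -0.063, 0.085]
[0.0309, 0.0068, 0.0058, -0.024, 0.018, -0.063, 0.085]
[0.0303, 0.0086, 0.0065, -0.024, 0.018, -0.063, 0.085]
[0.0296, 0.0103, 0.0073, -0.024, 0.018, -0.063, 0.085]
[0.0287, 0.012, 0.0081, -0.024, 0.018, -0.063, 0.085]
[0.0278, 0.0135, 0.0089, -0.024, 0.018, -0.063, 0.085]
```

```bash
python3 -m jog '[[0.0245,-0.021,0,-0.024,0.018,-0.063,0.085],[0.0255,-0.019,0,-0.024,0.018,-0.063,0.085],[0.027,-0.0175,0,-0.024,0.018,-0.063,0.085],[0.028,-0.016,0,-0.024,0.018,-0.063,0.085],[0.029,-0.014,0,-0.024,0.018,-0.063,0.085]]'
python3 -m jog '[[0.0295,-0.0125,0,-0.024,0.018,-0.063,0.085],[0.0305,-0.0105,0,-0.024,0.018,-0.063,0.085],[0.031,-0.0085,0.0005,-0.024,0.018,-0.063,0.085],[0.0315,-0.0065,0.001,-0.024,0.018,-0.063,0.085],[0.0315,-0.0045,0.002,-0.024,0.018,-0.063,0.085]]'
python3 -m jog '[[0.032,-0.0025,0.0025,-0.024,0.018,-0.063,0.085],[0.032,-0.0005,0.003,-0.024,0.018,-0.063,0.085],[0.032,0.001,0.004,-0.024,0.018,-0.063,0.085],[0.0315,0.003,0.0045,-0.024,0.018,-0.063,0.085],[0.0315,0.005,0.005,-0.024,0.018,-0.063,0.085]]'
python3 -m jog '[[0.031,0.007,0.006,-0.024,0.018,-0.063,0.085],[0.0305,0.0085,0.0065,-0.024,0.018,-0.063,0.085],[0.0295,0.0105,0.0075,-0.024,0.018,-0.063,0.085],[0.0285,0.012,0.008,-0.024,0.018,-0.063,0.085],[0.028,0.0135,0.009,-0.024,0.018,-0.063,0.085]]'
python3 -m jog '[[0,0,0,0,0,0,0.085]]'
python3 - <<'E'
from h import *
s=sense(); im=eyes.capture('wrist'); cv2.imwrite('pics/w1.png',im[...,::-1]); np.save('w1.npy',np.r_[s['eef_pos'],s['ee_rot']])
print(s['joints'],s['eef_pos'],s['ee_rot'],s['force'],s['time_s'],rot(s).as_matrix())
E
```

```text
time_s: 0.6
eef_pos: [263.5, -349.2, 242.4]
ee_rot: [0.051, 0.94, 0.332, 0.055]
force: [0.9, -0.3, 0.6]
grip_width: 0.994
grip_force: 0.0
time_s: 1.1
eef_pos: [340.3, -208.4, 244.5]
ee_rot: [0.1, 0.868, 0.473, 0.108]
force: [0.8, -1.2, 0.1]
grip_width: 0.999
grip_force: 0.0
time_s: 1.6
eef_pos: [418.2, -67.7, 243.0]
ee_rot: [0.146, 0.77, 0.6, 0.158]
force: [0.5, -0.9, 0.5]
grip_width: 0.996
grip_force: 0.0
time_s: 2.1
eef_pos: [496.5, 73.3, 241.1]
ee_rot: [0.188, 0.649, 0.709, 0.203]
force: [0.2, -1.0, -0.5]
grip_width: 0.996
grip_force: 0.0
time_s: 2.2
eef_pos: [496.5, 74.1, 240.6]
ee_rot: [0.187, 0.648, 0.71, 0.203]
force: [-0.0, 0.3, -1.1]
grip_width: 0.995
grip_force: 0.0
[-0.14759517  0.00946992  1.96632052  0.2103476   0.62977648 -0.37438846] [496.45390107  74.14058271 240.59405102] [0.18686153 0.64822107 0.70972972 0.20291855] [-0.015968    0.33675966 -1.05313202] 2.2 [[-0.08978442  0.84428818  0.52831452]
 [ 0.99595886  0.077267    0.04577949]
 [-0.0021702   0.53028981 -0.84781366]]
```

View pics/w1.png

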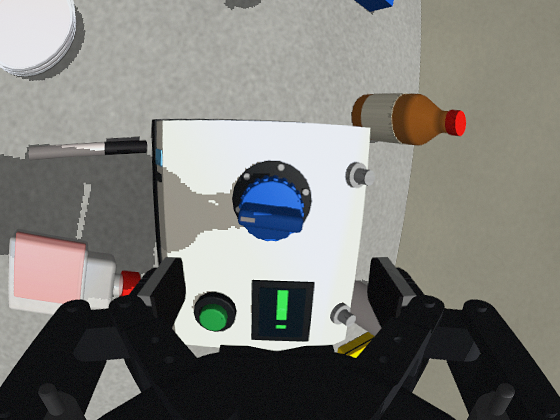

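The wrist view shows the cap near (271,205), its wing almost level from (240,215) to (304,215), the button at (212,316), and the panel's top corners at (160,120) and (369,128). I'll zoom in.

```bash
python3 - <<'E'
import cv2
im=cv2.imread('pics/w1.png'); cv2.imwrite('pics/w1z.png',cv2.resize(im[150:250,220:325],None,fx=6,fy=6,interpolation=cv2.INTER_CUBIC)[:600])
E
```

```text
(no output)
```

View pics/w1z.png

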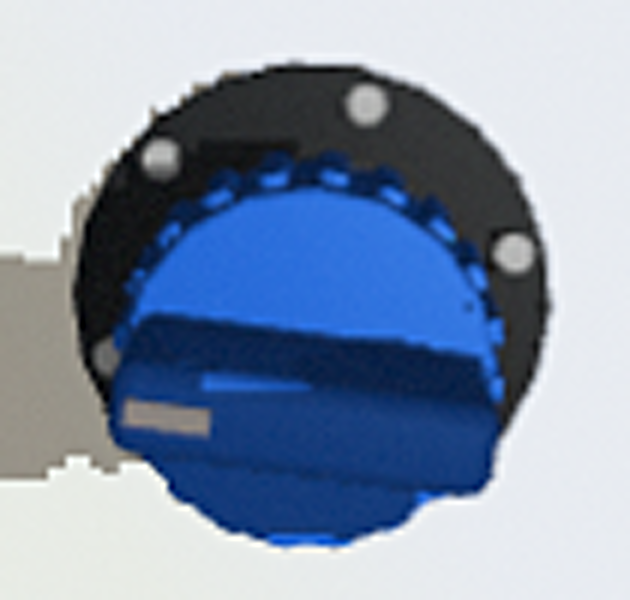

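The zoom shows the wing's top face with its ends at about (115,410) and (495,450) in the zoom, tilted roughly 5° from image horizontal. I'll turn the wrist a quarter turn, which also gives a second viewpoint.

```bash
python3 - <<'E'
from h import *
np.set_printoptions(precision=2,suppress=True)
a=np.load('w1.npy'); s=dict(eef_pos=a[:3],ee_rot=a[3:])
A=plane(ray('wrist',(160,120),s),140);B=plane(ray('wrist',(369,128),s),140);print(A,B)
# panel left edge: cast onto plane with slope32 through cap
def pl(px,h,yaw):
    n=neck(yaw);o,d=ray('wrist',px,s);c=np.array([554,77,143])+n*h;return o+d*((c-o)@n)/(d@n)
for yaw in(0,3,5):
    P=[pl(p,-45,yaw) for p in((160,120),(369,128),(178,340))]
    for i,j in((0,1),(0,2)):
        d=P[j]-P[i];print(yaw,i,j,d,np.linalg.norm(d))
    W=[pl((220+x/6,150+y/6),13,yaw) for x,y in((115,410),(495,450))]
    d=W[1]-W[0];t=rot(s).inv().apply(d);print('wing',W,np.linalg.norm(d),'ang in tool from y',np.degrees(np.arctan2(-t[0],t[1])))
E
for i in 1 2; do :; done
python3 -m jog '[[0,0,0,0,0,0.14,0.085],[0,0,0,0,0,0.14,0.085],[0,0,0,0,0,0.14,0.085],[0,0,0,0,0,0.14,0.085],[0,0,0,0,0,0.14,0.085]]' >/dev/null
python3 -m jog '[[0,0,0,0,0,0.14,0.085],[0,0,0,0,0,0.14,0.085],[0,0,0,0,0,0.14,0.085],[0,0,0,0,0,0.14,0.085],[0,0,0,0,0,0.14,0.085]]' >/dev/null
python3 -m jog '[[0,0,0,0,0,0.14,0.085],[0,0,0,0,0,0,0.085]]'
python3 - <<'E'
from h import *
s=sense(); im=eyes.capture('wrist'); cv2.imwrite('pics/w2.png',im[...,::-1]); np.save('w2.npy',np.r_[s['eef_pos'],s['ee_rot']])
print(s['joints'],s['eef_pos'],s['ee_rot'])
b,m=blobs(im,(100,120,60),(125,255,255),300); print(b)
(x,y,w,h,_),_=max(b,key=lambda q:q[0][4])
print(x,y); cv2.imwrite('pics/w2z.png',cv2.resize(im[y-15:y+85,x-20:x+85],None,fx=6,fy=6,interpolation=cv2.INTER_CUBIC)[...,::-1])
E
```

```text
[465.68 141.3  140.  ] [658.43 150.5  140.  ]
0 0 1 [163.31   6.43 102.05] 192.68306907960965
0 0 2 [  13.2  -235.8     8.25] 236.31744297678915
wing [array([526.96,  71.84, 141.43]), array([567.43,  70.36, 166.72])] 47.74974681593597 ang in tool from y 6.198690334647642
3 0 1 [162.21   6.39 101.43] 191.41756958798945
3 0 2 [  14.87 -239.48    1.44] 239.94855965924762
wing [array([527.01,  71.8 , 141.32]), array([567.55,  70.31, 166.57])] 47.783603703840384 ang in tool from y 6.22619238990971
5 0 1 [161.55   6.36 100.91] 190.57752397079017
5 0 2 [  16.   -241.99   -3.22] 242.53836697534493
wing [array([527.04,  71.78, 141.26]), array([567.64,  70.27, 166.45])] 47.80604589831126 ang in tool from y 6.257624465077631
time_s: 3.45
eef_pos: [495.9, 70.9, 241.3]
ee_rot: [-0.006, 0.96, 0.055, 0.276]
force: [0.8, 0.2, -1.3]
grip_width: 0.995
grip_force: 0.0
[-0.15449532  0.00612624  1.96793289  0.21038421  0.63120093  1.16652112] [495.90372127  70.94137478 241.25887163] [-0.00635528  0.95959625  0.05463821  0.27595166]
[([451, 13, 27, 26, 460], [463.8, 25.6]), ([18, 36, 106, 74, 3729], [75.1, 77.2]), ([243, 176, 65, 77, 3411], [275.0, 209.9])]
18 36Traceback (most recent call last):
  File "<stdin>", line 6, in <module>
cv2.error: OpenCV(4.12.0) /io/opencv/modules/imgproc/src/resize.cpp:4208: error: (-215:Assertion failed) !ssize.empty() in function 'resize'
```

```bash
python3 - <<'E'
import cv2
im=cv2.imread('pics/w2.png'); cv2.imwrite('pics/w2z.png',cv2.resize(im[160:260,225:330],None,fx=6,fy=6,interpolation=cv2.INTER_CUBIC))
E
```

```text
(no output)
```

View pics/w2z.png

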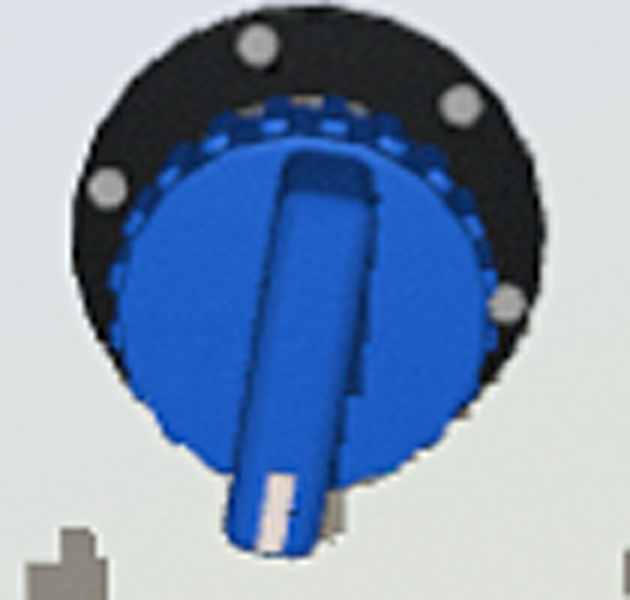

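The wing is now nearly vertical in the image. Its top face runs from (330,190) to (270,548) in the zoom, with the white mark at (277,512).

```bash
python3 - <<'E'
from h import *
np.set_printoptions(precision=2,suppress=True)
S=[]
for f in('w1','w2'):
    a=np.load(f+'.npy');S.append(dict(eef_pos=a[:3],ee_rot=a[3:]))
z1=lambda x,y:ray('wrist',(220+x/6,150+y/6),S[0]); z2=lambda x,y:ray('wrist',(225+x/6,160+y/6),S[1])
m=tri([z1(167,417),z2(277,512)]); e1=tri([z1(115,410),z2(270,548)]); e2=tri([z1(495,450),z2(330,190)])
print(m,e1,e2,np.linalg.norm(e2[0]-e1[0]))
n=neck(3); c=(e1[0]+e2[0])/2; d=e2[0]-e1[0]; d-=n*(d@n); g=c-13*n; print('grip',g, 'tilt',(e2[0]-e1[0])@n)
r=tri([z1(312,303),z2(308,237)]);print('ring',r[0],(g-r[0])@n, g-n*((g-r[0])@n)-r[0])
np.save('grip.npy',np.r_[g,d])
Rt=frame(-n,-d); print((rot(S[1]).inv()*Rt).as_rotvec(), rot(S[1]).as_matrix())
print('wing vs hum x angle',np.degrees(np.arctan2(d@np.cross(n,[0,1,0]),d@[0,1,0])))
rows(g+n*5,Rt,5,0.05)
E
```

```text
(array([524.46,  76.14, 158.4 ]), [0.5, 0.5]) (array([520.49,  76.24, 153.36]), [0.0, 0.0]) (array([559.66,  74.01, 175.5 ]), [0.4, 0.4]) 45.04825595017354
grip [546.95  75.49 153.41] tilt -1.8832054261214506
ring [574.84  76.8  108.69] 52.71789163766941 [0.01 0.15 0.01]
[ 0.   -0.02 -2.99] [[ 0.84  0.11  0.53]
 [ 0.1  -0.99  0.04]
 [ 0.53  0.02 -0.85]]
wing vs hum x angle -92.90664128461857
[-0.0006, -0.0001, 0.0193, 0.0, -0.004, -0.597, 0.05]
[-0.0004, -0.0004, 0.0193, 0.0, -0.004, -0.597, 0.05]
[-0.0, -0.0005, 0.0193, 0.0, -0.004, -0.597, 0.05]
[0.0004, -0.0004, 0.0193, 0.0, -0.004, -0.597, 0.05]
[0.0006, -0.0001, 0.0193, 0.0, -0.004, -0.597, 0.05]
```

```bash
python3 - <<'E'
from h import *
a=np.load('grip.npy'); n=neck(3)
rows(a[:3]+n*4,frame(-n,a[3:]),5,0.05)
E
```

```text
[-0.0006, -0.0001, 0.0195, -0.003, -0.0, 0.031, 0.05]
[-0.0006, -0.0001, 0.0195, -0.003, -0.0, 0.031, 0.05]
[-0.0006, -0.0002, 0.0195, -0.003, -0.0, 0.031, 0.05]
[-0.0007, -0.0002, 0.0195, -0.003, -0.0, 0.031, 0.05]
[-0.0007, -0.0002, 0.0195, -0.003, -0.0, 0.031, 0.05]
```

```bash
python3 -m jog '[[-0.0006,-0.0001,0.0195,-0.003,0,0.031,0.04],[-0.0006,-0.0001,0.0195,-0.003,0,0.031,0.04],[-0.0006,-0.0001,0.0195,-0.003,0,0.031,0.04],[-0.0007,-0.0002,0.0195,-0.003,0,0.031,0.04],[-0.0007,-0.0002,0.0195,-0.003,0,0.031,0.04]]' 25
python3 -m jog '[[0,0,0,0,0,0,0.04],[0,0,0,0,0,0,0.0],[0,0,0,0,0,0,0.0],[0,0,0,0,0,0,0.0],[0,0,0,0,0,0,0.0]]' 25
python3 - <<'E'
from h import *
s=sense();a=np.load('grip.npy'); n=neck(3);print(s['joints'],(s['eef_pos']-a[:3]),(s['eef_pos']-a[:3])@n,(frame(-n,a[3:]).inv()*rot(s)).as_rotvec(),s['wrist_torque'])
E
```

```text
time_s: 4.0
eef_pos: [545.3, 75.6, 156.3]
ee_rot: [-0.02, 0.961, -0.019, 0.275]
force: [1.0, -1.1, 0.4]
grip_width: 0.469
grip_force: 0.0
time_s: 4.5
eef_pos: [545.2, 75.9, 157.9]
ee_rot: [-0.02, 0.961, -0.02, 0.276]
force: [-2.2, -1.8, 2.4]
grip_width: 0.128
grip_force: 32.0
[-0.11511674  0.23951906  1.9520297   0.22714043  0.40498947  1.31350628] [-1.75080192  0.36560696  4.44575062] 4.68658283631064 [ 0.00028983  0.00220784 -0.00090907] [-0.3794752   0.31189336 -0.18148863]
```

```bash
cat > t.py <<'E'
from h import *
s=sense();n=neck(3);print('Tn %.3f Fn %.1f lat'%(s['wrist_torque']@n,s['force']@n),(s['force']-n*(s['force']@n)).round(1),'q6 %.3f'%s['joints'][5],'t',s['time_s'],'out %.1f'%((s['eef_pos']-np.load('grip.npy')[:3])@n))
E
python3 t.py
python3 -m jog '[[0,0,-0.0003,0,0,-0.12,0],[0,0,-0.0003,0,0,-0.12,0],[0,0,-0.0003,0,0,-0.12,0],[0,0,-0.0003,0,0,-0.12,0],[0,0,-0.0003,0,0,-0.12,0]]' >/dev/null;python3 t.py
python3 -m jog '[[0,0,-0.0003,0,0,-0.1,0]]' >/dev/null;python3 t.py
python3 -m jog '[[0,0,-0.0003,0,0,-0.1,0]]' >/dev/null;python3 t.py
python3 -m jog '[[0,0,-0.0003,0,0,-0.1,0]]' >/dev/null;python3 t.py
```

```text
Tn 0.038 Fn 3.3 lat [-0.5 -1.7 -0.3] q6 1.314 t 4.5 out 4.7
Tn -0.070 Fn 2.7 lat [0.3 4.5 0.3] q6 0.710 t 5.0 out 6.0
Tn -0.047 Fn -0.0 lat [0.1 4.9 0.2] q6 0.610 t 5.1 out 6.3
Tn -0.058 Fn -0.6 lat [0.2 4.9 0.3] q6 0.511 t 5.2 out 6.5
Tn -0.002 Fn -0.0 lat [0.1 7.1 0.3] q6 0.411 t 5.3 out 6.7
```

```bash

python3 -m jog '[[0,0,-0.0002,0,0,-0.08,0]]' >/dev/null;python3 t.py
python3 -m jog '[[0,0,-0.0002,0,0,-0.08,0]]' >/dev/null;python3 t.py
python3 -m jog '[[0,0,-0.0002,0,0,-0.08,0]]' >/dev/null;python3 t.py
```

```text
Tn -0.009 Fn -0.7 lat [-0.1  6.3  0.1] q6 0.332 t 5.4 out 6.9
Tn -0.043 Fn -0.2 lat [-0.1  5.8  0.2] q6 0.252 t 5.5 out 7.1
Tn -0.012 Fn -1.3 lat [-0.1  6.8  0.2] q6 0.172 t 5.6 out 7.3
```

Turned 1.14 rad so far with no stop yet (latest needed is 1.65).

```bash

python3 -m jog '[[0,0,-0.0002,0,0,-0.06,0]]' >/dev/null;python3 t.py
python3 -m jog '[[0,0,-0.0002,0,0,-0.06,0]]' >/dev/null;python3 t.py
python3 -m jog '[[0,0,-0.0002,0,0,-0.06,0]]' >/dev/null;python3 t.py
python3 -m jog '[[0,0,0,0,0,0,0]]' >/dev/null;python3 t.py
```

```text
Tn -0.461 Fn -0.7 lat [-0.3  5.3 -0. ] q6 0.113 t 5.7 out 7.4
Tn -1.114 Fn -0.8 lat [-0.5  6.5 -0.1] q6 0.055 t 5.8 out 7.6
Tn -1.779 Fn -1.1 lat [-0.7  6.  -0.2] q6 -0.004 t 5.9 out 7.8
Tn -1.697 Fn -1.3 lat [-1.2  5.9 -0.5] q6 -0.003 t 6.0 out 7.8
```

Back stop felt at q6≈0.15, so that is turn 2.65. I'll ease forward, then release so the cap drops.

```bash

python3 -m jog '[[0,0,0,0,0,0.13,0],[0,0,0,0,0,0.13,0],[0,0,0,0,0,0,0]]' >/dev/null;python3 t.py
python3 -m jog '[[0,0,0,0,0,0,0.03],[0,0,0,0,0,0,0.03],[0,0,0,0,0,0,0.03],[0,0,0,0,0,0,0.03]]';python3 t.py
python3 - <<'E'
from h import *
s=sense(); im=eyes.capture('wrist'); cv2.imwrite('pics/w3.png',im[...,::-1]); np.save('w3.npy',np.r_[s['eef_pos'],s['ee_rot']])
E
```

```text
Tn -0.007 Fn -1.0 lat [0.4 7.1 0.5] q6 0.260 t 6.3 out 7.9
time_s: 6.7
eef_pos: [543.2, 75.8, 160.1]
ee_rot: [0.122, 0.839, 0.468, 0.248]
force: [0.5, -0.3, 0.2]
grip_width: 0.35
grip_force: 0.0
Tn -0.030 Fn -0.1 lat [ 0.5 -0.3  0.3] q6 0.256 t 6.7 out 7.7
```

View pics/w3.png

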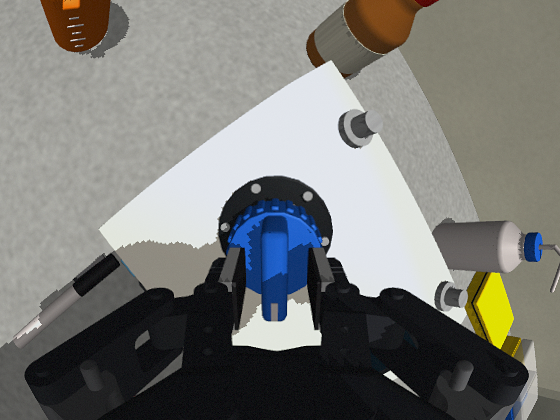

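```bash

python3 -m jog '[[0,0,0.0045,0,0,0,0.03],[0,0,0.0045,0,0,0,0.03],[0,0,0,0,0,0,0.03]]' >/dev/null;python3 t.py
python3 -m jog '[[0,0,0,0,0,0,0],[0,0,0,0,0,0,0],[0,0,0,0,0,0,0]]' 25;python3 t.py
python3 -m jog '[[0,0,0.0002,0,0,0.1,0],[0,0,0.0003,0,0,0.12,0],[0,0,0.0003,0,0,0.12,0],[0,0,0.0003,0,0,0.12,0],[0,0,0.0003,0,0,0.12,0]]' >/dev/null;python3 t.py
python3 -m jog '[[0,0,0.0003,0,0,0.12,0],[0,0,0.0003,0,0,0.12,0],[0,0,0.0003,0,0,0.12,0],[0,0,0.0003,0,0,0.12,0],[0,0,0.0003,0,0,0.12,0]]' >/dev/null;python3 t.py
```

```text
Tn 0.069 Fn -0.3 lat [-0.1  0.  -0.1] q6 0.250 t 7.05 out -2.1
time_s: 7.35
eef_pos: [547.6, 76.4, 152.1]
ee_rot: [0.121, 0.839, 0.468, 0.248]
force: [-1.9, 1.7, -1.0]
grip_width: 0.141
grip_force: 31.1
Tn -0.053 Fn 0.2 lat [-1.9  1.7 -1.1] q6 0.250 t 7.35 out -1.4
Tn 0.047 Fn 0.6 lat [-1.8 -0.7 -1.2] q6 0.834 t 7.85 out -2.8
Tn 0.021 Fn 0.9 lat [-1.6 -3.3 -1.1] q6 1.433 t 8.35 out -4.3
```

```bash

python3 -m jog '[[0,0,0.0003,0,0,0.12,0],[0,0,0.0003,0,0,0.12,0],[0,0,0.0003,0,0,0.12,0],[0,0,0.0003,0,0,0.12,0],[0,0,0.0003,0,0,0.12,0]]' >/dev/null;python3 t.py
python3 -m jog '[[0,0,0.0003,0,0,0.12,0],[0,0,0.0003,0,0,0.12,0],[0,0,0.0003,0,0,0.12,0],[0,0,0,0,0,0,0]]' >/dev/null;python3 t.py
```

```text
Tn -0.039 Fn 0.1 lat [-3.2 -5.5 -2.2] q6 2.032 t 8.85 out -5.9
Tn -0.046 Fn 2.2 lat [-3.  -6.2 -2.1] q6 2.390 t 9.25 out -6.8
```

```bash

python3 -m jog '[[0,0,0,0,0,0,0.045],[0,0,0,0,0,0,0.045],[0,0,0,0,0,0,0.045],[0,0,-0.02,0,0,0,0.045],[0,0,-0.02,0,0,-0.1,0.045]]' >/dev/null;python3 t.py
for i in 1 2 3 4; do python3 -m jog '[[0,0,0,0,0,-0.145,0.045],[0,0,0,0,0,-0.145,0.045],[0,0,0,0,0,-0.145,0.045],[0,0,0,0,0,-0.145,0.045],[0,0,0,0,0,-0.145,0.045]]' >/dev/null; done
python3 -m jog '[[0,0,0,0,0,-0.1416,0.045],[0,0,0,0,0,0,0.045]]' >/dev/null;python3 t.py
python3 -c "
from h import *
s=sense();a=np.load('grip.npy');n=neck(3);e=(s['eef_pos']-a[:3]);print(rot(s).inv().apply(e),rot(s).inv().apply(-n))"
```

```text
Tn -0.001 Fn 0.4 lat [-0.1  0.4 -0.1] q6 2.311 t 9.75 out 33.6
Tn -0.043 Fn -0.0 lat [ 0.7 -0.1  0.4] q6 -0.731 t 11.95 out 33.4
[  0.47101665   0.77188476 -33.3661974 ] [-1.72506264e-05 -1.32296733e-03  9.99999125e-01]
```

```bash

python3 -m jog '[[0,0,0.015,0,0,-0.02,0.045],[0,0,0.015,0,0,0,0.045],[0,0,0.01,0,0,0,0.045],[0,0,0,0,0,0,0.045]]' >/dev/null;python3 t.py
python3 -m jog '[[0,0,0,0,0,0,0],[0,0,0,0,0,0,0],[0,0,0,0,0,0,0],[0,0,0,0,0,0,0]]' 25;python3 t.py
python3 -m jog '[[0,0,0.0002,0,0,0.1,0],[0,0,0.0003,0,0,0.1,0],[0,0,0.0003,0,0,0.1,0]]' >/dev/null;python3 t.py
python3 -m jog '[[0,0,0.0001,0,0,0.06,0]]' >/dev/null;python3 t.py
python3 -m jog '[[0,0,0.0001,0,0,0.06,0]]' >/dev/null;python3 t.py
python3 -m jog '[[0,0,0,0,0,0.06,0]]' >/dev/null;python3 t.py
```

```text
Tn -0.008 Fn -0.7 lat [-1.1  0.3 -0.7] q6 -0.773 t 12.35 out -7.6
time_s: 12.75
eef_pos: [550.2, 76.0, 148.0]
ee_rot: [0.227, 0.504, 0.819, 0.157]
force: [-5.4, -5.3, 1.6]
grip_width: 0.13
grip_force: 30.3
Tn -0.005 Fn 4.3 lat [-3.1 -5.2 -2.1] q6 -0.774 t 12.75 out -6.3
Tn 0.003 Fn 14.2 lat [-5.5 -5.7 -3.6] q6 -0.471 t 13.05 out -6.9
Tn 0.029 Fn 13.0 lat [-5.5 -6.  -3.6] q6 -0.412 t 13.15 out -6.9
Tn 0.097 Fn 15.5 lat [-5.5 -6.4 -3.6] q6 -0.353 t 13.25 out -6.9
Tn 0.821 Fn 13.8 lat [-4.9 -6.7 -3.3] q6 -0.294 t 13.35 out -6.9
```

Home stop felt at the predicted angle. One more nudge, then I release, back off, and check with the wrist camera while measuring the jug.

```bash

python3 -m jog '[[0,0,0,0,0,0.05,0],[0,0,0,0,0,0,0]]' >/dev/null;python3 t.py
python3 -m jog '[[0,0,0,0,0,0,0.05],[0,0,0,0,0,0,0.05],[0,0,0,0,0,0,0.05],[0,0,-0.03,0,0,0,0.085],[0,0,-0.03,0,0,0,0.085]]' >/dev/null
python3 -m jog '[[0,0,-0.04,0,0,0,0.085],[0,0,-0.03,0,0,0,0.085],[0,0,0,0,0,0,0.085]]' ;python3 t.py
python3 - <<'E'
from h import *
s=sense(); im=eyes.capture('wrist'); cv2.imwrite('pics/w4.png',im[...,::-1]); np.save('w4.npy',np.r_[s['eef_pos'],s['ee_rot']])
n=neck(3);d=-np.load('grip.npy')[3:]; g=np.load('grip.npy')[:3]-n*11
print(s['joints'])
# expected wing direction when home: rotate original by -1.48 about n
E
```

```text
Tn 1.387 Fn 13.2 lat [-6.  -6.8 -4. ] q6 -0.246 t 13.55 out -6.9
time_s: 14.35
eef_pos: [482.5, 72.7, 261.0]
ee_rot: [0.181, 0.699, 0.658, 0.213]
force: [0.7, 0.3, -0.2]
grip_width: 0.992
grip_force: 0.0
Tn 0.066 Fn -0.6 lat [0.4 0.3 0.3] q6 -0.187 t 14.35 out 125.5
[-0.14555357 -0.04999541  1.96935144  0.16947072  0.67194009 -0.18715668]
```

View pics/w4.png

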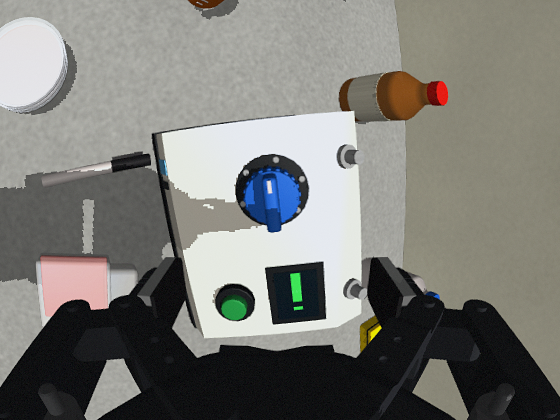

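The wing now runs across the neck and the cap sits low on its flange. The button shows at (235,303). Next is the jug.

```bash
python3 - <<'E'
from h import *
np.set_printoptions(precision=1,suppress=True)
S=[]
for f in('w1','w4'):
    a=np.load(f+'.npy');S.append(dict(eef_pos=a[:3],ee_rot=a[3:]))
    im=cv2.imread(f'pics/{f}.png')[...,::-1].copy();b,_=blobs(im,(50,90,40),(90,255,255),100);print(f,b);
    c=min((q for q in b if 190<q[1][0]<250),key=lambda q:q[1][0]);S[-1]['r']=ray('wrist',c[1],S[-1])
print('btn',tri([S[0]['r'],S[1]['r'],ray('scene',(255.7,221)),ray('side',(301,228))]),tri([S[0]['r'],S[1]['r']]))
a=np.radians(66);rows((558,328,215),frame((0,0,-1),(np.cos(a),np.sin(a),0)),10,0.085)
E
```

```text
w1 [([276, 290, 13, 31, 360], [281.8, 304.5]), ([199, 304, 29, 27, 620], [213.1, 317.0])]
w4 [([290, 272, 13, 31, 317], [295.9, 286.8]), ([221, 294, 27, 26, 546], [233.9, 307.0])]
btn (array([526.8, -43.2,  92.7]), [0.5, 0.4, 2.0, 1.8]) (array([526.2, -42.9,  93.9]), [0.1, 0.1])
[0.0255, 0.0023, 0.0084, 0.054, -0.016, 0.035, 0.085]
[0.0257, 0.0018, 0.0079, 0.054, -0.016, 0.035, 0.085]
[0.0259, 0.0013, 0.0074, 0.054, -0.016, 0.035, 0.085]
[0.0261, 0.0008, 0.0069, 0.054, -0.016, 0.035, 0.085]
[0.0262, 0.0003, 0.0065, 0.054, -0.016, 0.035, 0.085]
[0.0263, -0.0003, 0.006, 0.054, -0.016, 0.035, 0.085]
[0.0264, -0.0009, 0.0056, 0.054, -0.016, 0.035, 0.085]
[0.0264, -0.0015, 0.0053, 0.054, -0.016, 0.035, 0.085]
[0.0264, -0.0022, 0.005, 0.054, -0.016, 0.035, 0.085]
[0.0264, -0.0028, 0.0047, 0.054, -0.016, 0.035, 0.085]
```

```bash

python3 -m jog '[[0.0255,0.0023,0.0084,0.054,-0.016,0.035,0.085],[0.0257,0.0018,0.008,0.054,-0.016,0.035,0.085],[0.026,0.0013,0.0074,0.054,-0.016,0.035,0.085],[0.026,0.0008,0.007,0.054,-0.016,0.035,0.085],[0.0262,0.0003,0.0065,0.054,-0.016,0.035,0.085]]'>/dev/null
python3 -m jog '[[0.0263,-0.0003,0.006,0.054,-0.016,0.035,0.085],[0.0264,-0.001,0.0056,0.054,-0.016,0.035,0.085],[0.0264,-0.0015,0.0053,0.054,-0.016,0.035,0.085],[0.0264,-0.0022,0.005,0.054,-0.016,0.035,0.085],[0.0264,-0.0028,0.0047,0.054,-0.016,0.035,0.085]]' >/dev/null
python3 -m jog '[[0,0,0,0,0,0,0.085],[0,0,0,0,0,0,0.085]]'
python3 - <<'E'
from h import *
s=sense(); im=eyes.capture('wrist'); cv2.imwrite('pics/w5.png',im[...,::-1]); np.save('w5.npy',np.r_[s['eef_pos'],s['ee_rot']])
print(s['joints'],rot(s).as_matrix().round(3)); print(blobs(im,(3,140,50),(18,255,255),200)[0])
E
```

```text
time_s: 15.6
eef_pos: [557.7, 328.2, 211.2]
ee_rot: [-0.002, 0.839, 0.544, -0.001]
force: [-0.4, -0.4, -0.3]
grip_width: 0.995
grip_force: 0.0
[0.3498351  0.61079311 1.12918751 0.00344843 1.40399518 0.76854183] [[ 0.407  0.913 -0.003]
 [ 0.913 -0.407  0.002]
 [ 0.001 -0.004 -1.   ]]
[([435, 4, 25, 23, 435], [447.4, 15.5]), ([241, 118, 78, 131, 5496], [279.3, 198.2]), ([477, 190, 33, 50, 408], [486.9, 209.8]), ([512, 205, 48, 68, 2645], [538.1, 239.9])]
```

View pics/w5.png

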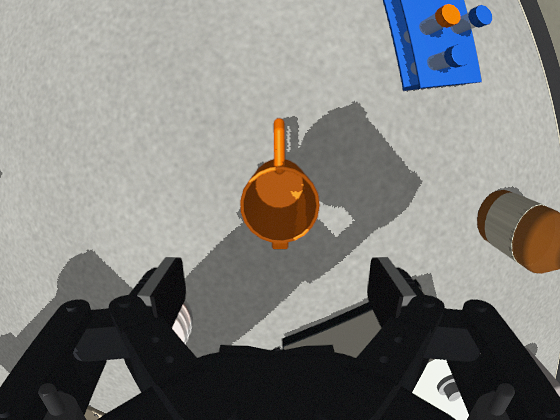

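The jug's rim centre is near (280,205), with its handle straight up the image ending at (279,119). The tool is already almost aligned with it.

```bash
python3 - <<'E'
from h import *
np.set_printoptions(precision=1,suppress=True)
a=np.load('w5.npy');s=dict(eef_pos=a[:3],ee_rot=a[3:])
P={k:plane(ray('wrist',p,s),z) for k,p,z in(('L',(241.5,204),90),('R',(319,204),90),('B',(280,242),90),('T',(280,166),90),('H',(279.3,120),80),('h2',(279.5,150),84))}
for k in P: print(k,P[k],rot(s).inv().apply(P[k]-s['eef_pos']))
print(np.linalg.norm(P['L']-P['R']),np.linalg.norm(P['T']-P['B']))
E
```

```text
L [533.  340.1  90. ] [  0.8 -26.9 121.3]
R [590.3 314.8  90. ] [  0.9  35.7 121. ]
B [548.2 297.5  90. ] [-32.    4.3 121.1]
T [573.8 355.7  90. ] [ 31.6   4.  121.2]
H [587.9 388.8  80. ] [ 67.6   3.5 131.2]
h2 [578.4 366.8  84. ] [ 43.7   3.7 127.2]
62.60437902027177 63.619258235673854
```

```bash

python3 -m jog '[[0,0.0042,0.03,0,0,0,0.085],[0,0,0.035,0,0,0,0.085],[0,0,0.035,0,0,0,0.085],[0,0,0.03,0,0,0,0.085],[0,0,0.02,0,0,0,0.085]]'
python3 -m jog '[[0,0,0.004,0,0,0,0.085],[0,0,0,0,0,0,0.04],[0,0,0,0,0,0,0.04],[0,0,0,0,0,0,0.04],[0,0,0,0,0,0,0.04]]' 30
python3 -m jog '[[0,0,-0.005,0,0,0,0.04],[0,0,-0.02,0,0,0,0.04],[0,0,-0.03,0,0,0,0.04],[0,0,-0.04,0,0,0,0.04],[0,0,-0.04,0,0,0,0.04]]' 30
```

```text
time_s: 16.15
eef_pos: [560.5, 325.8, 61.4]
ee_rot: [-0.002, 0.839, 0.544, -0.001]
force: [0.1, -0.1, 0.4]
grip_width: 0.995
grip_force: 0.0
time_s: 16.65
eef_pos: [562.1, 327.1, 61.1]
ee_rot: [-0.001, 0.839, 0.544, 0.002]
force: [-0.6, 0.1, 7.2]
grip_width: 0.732
grip_force: 33.4
time_s: 17.15
eef_pos: [561.2, 326.2, 195.9]
ee_rot: [-0.002, 0.839, 0.544, 0.0]
force: [1.1, 0.1, -0.7]
grip_width: 0.731
grip_force: 33.3
```

```bash

python3 -m jog '[[0,0,-0.035,0,0,0,0.04],[0,0,-0.035,0,0,0,0.04],[0,0,0,0,0,0,0.04]]' 30
python3 - <<'E'
from h import *
rows((405,-363,268),frame((0,0,-1),(0,1,0)),20,0.04)
E
```

```text
time_s: 17.45
eef_pos: [562.7, 326.6, 270.2]
ee_rot: [-0.001, 0.839, 0.544, 0.005]
force: [-0.4, 0.1, -0.0]
grip_width: 0.735
grip_force: 33.3
[-0.0347, 0.0069, -0.0002, 0.0, -0.0, -0.021, 0.04]
[-0.0348, 0.0061, -0.0002, 0.0, -0.0, -0.021, 0.04]
[-0.035, 0.0054, -0.0002, 0.0, -0.0, -0.021, 0.04]
[-0.0351, 0.0047, -0.0001, 0.0, -0.0, -0.021, 0.04]
[-0.0351, 0.0039, -0.0001, 0.0, -0.0, -0.021, 0.04]
[-0.0352, 0.0032, -0.0001, 0.0, -0.0, -0.021, 0.04]
[-0.0353, 0.0024, -0.0001, 0.0, -0.0, -0.021, 0.04]
[-0.0353, 0.0017, -0.0001, 0.0, -0.0, -0.021, 0.04]
[-0.0354, 0.001, -0.0001, 0.0, -0.0, -0.021, 0.04]
[-0.0354, 0.0002, -0.0001, 0.0, -0.0, -0.021, 0.04]
[-0.0354, -0.0005, -0.0, 0.0, -0.0, -0.021, 0.04]
[-0.0353, -0.0013, -0.0, 0.0, -0.0, -0.021, 0.04]
[-0.0353, -0.002, -0.0, 0.0, -0.0, -0.021, 0.04]
[-0.0353, -0.0027, -0.0, 0.0, -0.0, -0.021, 0.04]
[-0.0352, -0.0035, 0.0, 0.0, -0.0, -0.021, 0.04]
[-0.0351, -0.0042, 0.0, 0.0, -0.0, -0.021, 0.04]
[-0.035, -0.005, 0.0, 0.0, -0.0, -0.021, 0.04]
[-0.0349, -0.0057, 0.0001, 0.0, -0.0, -0.021, 0.04]
[-0.0348, -0.0064, 0.0001, 0.0, -0.0, -0.021, 0.04]
[-0.0346, -0.0072, 0.0001, 0.0, -0.0, -0.021, 0.04]
```

```bash

python3 -m jog '[[-0.0345,0.007,0,0,0,-0.021,0.04],[-0.035,0.006,0,0,0,-0.021,0.04],[-0.035,0.0055,0,0,0,-0.021,0.04],[-0.035,0.0045,0,0,0,-0.021,0.04],[-0.035,0.004,0,0,0,-0.021,0.04]]' >/dev/null
python3 -m jog '[[-0.035,0.003,0,0,0,-0.021,0.04],[-0.0355,0.0025,0,0,0,-0.021,0.04],[-0.0355,0.0015,0,0,0,-0.021,0.04],[-0.0355,0.001,0,0,0,-0.021,0.04],[-0.0355,0,0,0,0,-0.021,0.04]]' 
python3 -m jog '[[-0.0355,-0.0005,0,0,0,-0.021,0.04],[-0.0355,-0.0015,0,0,0,-0.021,0.04],[-0.0355,-0.002,0,0,0,-0.021,0.04],[-0.0355,-0.0025,0,0,0,-0.021,0.04],[-0.035,-0.0035,0,0,0,-0.021,0.04]]' >/dev/null
python3 -m jog '[[-0.035,-0.004,0,0,0,-0.021,0.04],[-0.035,-0.005,0,0,0,-0.021,0.04],[-0.035,-0.0055,0,0,0,-0.021,0.04],[-0.035,-0.0065,0,0,0,-0.021,0.04],[-0.0345,-0.007,0,0,0,-0.021,0.04]]' >/dev/null
python3 -m jog '[[0,0,0,0,0,0,0.04],[0,0,0,0,0,0,0.04]]'
python3 - <<'E'
from h import *
s=sense(); im=eyes.capture('wrist'); cv2.imwrite('pics/w6.png',im[...,::-1]); np.save('w6.npy',np.r_[s['eef_pos'],s['ee_rot']])
print(s['joints'],rot(s).as_matrix().round(3))
for n in('scene','side'): cv2.imwrite(f'pics/{n}6.png',eyes.capture(n)[...,::-1])
E
```

```text
time_s: 18.45
eef_pos: [481.4, -20.0, 262.9]
ee_rot: [-0.002, 0.777, 0.629, 0.0]
force: [0.7, 0.1, -1.2]
grip_width: 0.73
grip_force: 33.4
time_s: 19.65
eef_pos: [403.3, -364.1, 261.4]
ee_rot: [-0.002, 0.708, 0.707, 0.001]
force: [1.2, 0.5, -0.6]
grip_width: 0.73
grip_force: 33.4
[-9.50612916e-01  3.43125505e-01  1.40594494e+00  1.36650338e-03
  1.39759923e+00 -9.49405570e-01] [[ 0.001  1.    -0.002]
 [ 1.    -0.001  0.005]
 [ 0.005 -0.002 -1.   ]]
```

View pics/w6.png

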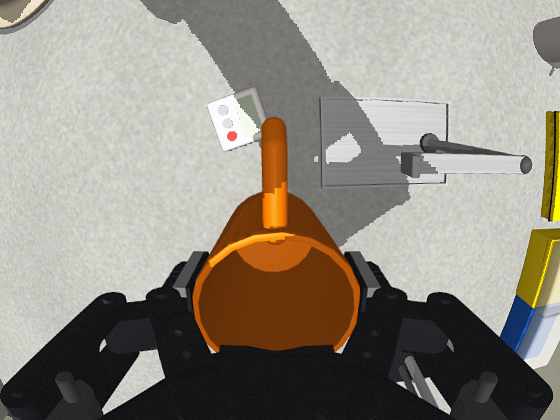

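The held jug is upright, with its handle at (274,175). The hook's end is at (402–425, 152–175), and its strip runs level along row 163–165 to the post at (526,165).

```bash
python3 - <<'E'
from h import *
np.set_printoptions(precision=1,suppress=True)
a=np.load('w6.npy');s=dict(eef_pos=a[:3],ee_rot=a[3:])
for k,p,z in(('strip1',(440,163),193),('strip2',(515,165),193),('e1u',(430,152.5),193),('e1l',(430,174),193),('e2u',(505,156),193),('e2l',(505,172),193),('tipN',(424,163),208),('tipF',(412,163),208),('post',(526,165),195),('handle end',(274,119),261-60+80),('handle near',(275,220),286),('rimL',(197,290),291),('rimR',(358,290),291)):
    P=plane(ray('wrist',p,s),z);print(k,P,rot(s).inv().apply(P-s['eef_pos']))
E
```

```text
strip1 [ 514.7 -320.3  193. ] [ 43.7 111.5  68.5]
strip2 [ 584.7 -318.   193. ] [ 46.  181.4  68.3]
e1u [ 506.3 -313.5  193. ] [ 50.4 103.   68.5]
e1l [ 507.6 -328.   193. ] [ 35.9 104.3  68.4]
e2u [ 573.  -311.9  193. ] [ 52.1 169.8  68.4]
e2l [ 574.8 -323.9  193. ] [ 40.1 171.5  68.3]
tipN [ 494.9 -318.9  208. ] [45.  91.6 53.5]
tipF [ 486.6 -319.3  208. ] [44.7 83.3 53.5]
post [ 595.3 -317.1  195. ] [ 47.  192.   66.3]
handle end [ 403.6 -295.9  281. ] [ 68.3   0.1 -19.2]
handle near [ 403.9 -330.3  286. ] [ 34.    0.5 -24.4]
rimL [ 375.3 -355.8  291. ] [  8.4 -28.1 -29.5]
rimR [ 434.4 -355.8  291. ] [  8.5  30.9 -29.6]
```

Everything lines up: strip y≈-319, tip x≈490, loop y≈-318. Next I descend to insertion height and thread the handle over the hook.

```bash

python3 -m jog '[[0,0,0.018,0,0,-0.013,0.04],[0,0,0.018,0,0,-0.013,0.04],[0,0,0.017,0,0,0,0.04],[0,0,0,0,0,0,0.04]]'
python3 -m jog '[[-0.001,0.018,0,0,0,0,0.04],[0,0.018,0,0,0,0,0.04],[0,0.018,0,0,0,0,0.04],[0,0.018,0,0,0,0,0.04]]'
python3 -m jog '[[0,0.015,0,0,0,0,0.04],[0,0.015,0,0,0,0,0.04],[0,0.015,0,0,0,0,0.04],[0,0.015,0,0,0,0,0.04],[0,0,0,0,0,0,0.04]]'
python3 - <<'E'
from h import *
for n in('scene','side'): cv2.imwrite(f'pics/{n}7.png',eyes.capture(n)[...,::-1])
for n in('scene','side'):
  for k in (6,7):
    im=cv2.imread(f'pics/{n}{k}.png')[...,::-1].copy(); print(n,k,[b for b in blobs(im,(5,150,80),(15,255,255),60)[0]])
E
```

```text
time_s: 20.2
eef_pos: [403.5, -362.3, 207.4]
ee_rot: [-0.004, 0.698, 0.717, 0.001]
force: [0.1, -0.6, 0.1]
grip_width: 0.731
grip_force: 33.4
time_s: 20.6
eef_pos: [476.8, -362.6, 210.4]
ee_rot: [-0.001, 0.698, 0.716, 0.001]
force: [-1.0, 0.5, -0.9]
grip_width: 0.73
grip_force: 33.5
time_s: 21.1
eef_pos: [537.0, -360.7, 209.8]
ee_rot: [-0.001, 0.697, 0.717, 0.001]
force: [-1.9, -1.1, -1.1]
grip_width: 0.728
grip_force: 33.6
scene 6 [([235, 34, 26, 49, 967], [248.3, 57.0])]
scene 7 [([182, 69, 26, 48, 776], [195.8, 88.2])]
side 6 [([278, 0, 86, 26, 637], [320.7, 10.3]), ([224, 4, 24, 10, 96], [236.8, 8.6]), ([225, 23, 20, 8, 65], [235.3, 26.6]), ([359, 158, 21, 16, 245], [368.9, 166.5]), ([268, 247, 33, 55, 1205], [283.0, 272.8])]
side 7 [([277, 0, 95, 26, 837], [317.0, 10.6]), ([226, 4, 22, 10, 86], [236.8, 8.4]), ([334, 256, 31, 51, 1038], [348.1, 280.2])]
```

```bash

python3 -m jog '[[-0.0035,0,0.012,0,0,0,0.04],[0,0,0.010,0,0,0,0.04],[0,0,0,0,0,0,0.04]]' 25
python3 -m jog '[[0,0,0.004,0,0,0,0.04],[0,0,0,0,0,0,0.04]]'
python3 -m jog '[[0,0,0.004,0,0,0,0.04],[0,0,0,0,0,0,0.04]]'
python3 -m jog '[[0,0,0.004,0,0,0,0.04],[0,0,0,0,0,0,0.04]]'
```

```text
time_s: 21.5
eef_pos: [534.7, -364.6, 184.8]
ee_rot: [-0.004, 0.698, 0.716, 0.001]
force: [0.2, -0.2, -0.3]
grip_width: 0.731
grip_force: 33.6
time_s: 21.7
eef_pos: [535.5, -364.9, 182.7]
ee_rot: [-0.002, 0.698, 0.716, 0.001]
force: [0.0, -0.1, -1.4]
grip_width: 0.729
grip_force: 33.6
time_s: 21.9
eef_pos: [535.6, -364.8, 178.6]
ee_rot: [-0.002, 0.698, 0.716, 0.001]
force: [0.1, 0.2, -1.6]
grip_width: 0.736
grip_force: 33.6
time_s: 22.1
eef_pos: [535.8, -365.2, 175.6]
ee_rot: [-0.001, 0.698, 0.716, 0.001]
force: [-0.7, -0.7, 5.0]
grip_width: 0.736
grip_force: 33.5
```

Contact came exactly at the predicted height. I'll lower a little more so the jug pivots in the pads, then let go.

```bash

python3 -m jog '[[0,0,0.004,0,0,0,0.04],[0.001,0,0.004,0,0,0,0.04],[0.001,0,0.004,0,0,0,0.04],[0,0,0,0,0,0,0.04]]' 20
python3 -m jog '[[0,0,0,0,0,0,0.066],[0,0,0,0,0,0,0.085],[0,0,0,0,0,0,0.085],[0,0,0,0,0,0,0.085],[0,0,0,0,0,0,0.085]]'
python3 -m jog '[[0,0,0,0,0,0,0.085],[0,0,0,0,0,0,0.085],[0,0,0,0,0,0,0.085],[0,0,0,0,0,0,0.085],[0,0,0,0,0,0,0.085]]'
python3 - <<'E'
from h import *
for n in('scene','side'):
    im=eyes.capture(n);cv2.imwrite(f'pics/{n}8.png',im[...,::-1]); print(n,[b for b in blobs(im,(5,150,80),(15,255,255),60)[0]])
s=sense(); im=eyes.capture('wrist'); cv2.imwrite('pics/w8.png',im[...,::-1]);print(blobs(im,(3,140,50),(18,255,255),200)[0],s['joints'])
E
```

```text
time_s: 22.5
eef_pos: [535.6, -363.9, 163.7]
ee_rot: [-0.0, 0.698, 0.716, 0.0]
force: [-1.6, -5.4, 4.2]
grip_width: 0.734
grip_force: 30.1
time_s: 23.0
eef_pos: [535.6, -362.7, 162.9]
ee_rot: [-0.002, 0.698, 0.716, 0.001]
force: [-0.3, 0.2, -0.6]
grip_width: 0.992
grip_force: 0.0
time_s: 23.5
eef_pos: [535.6, -362.9, 163.1]
ee_rot: [-0.002, 0.698, 0.716, 0.001]
force: [-0.1, -0.3, -0.6]
grip_width: 0.992
grip_force: 0.0
scene [([191, 101, 31, 43, 734], [206.4, 124.6])]
side [([278, 0, 90, 26, 807], [318.3, 10.7]), ([330, 276, 30, 39, 710], [342.7, 296.5])]
[([209, 65, 133, 210, 17958], [275.3, 181.0])] [-0.77681199  0.64717884  1.19490892  0.00178395  1.30277009 -0.80313189]
```

```bash

python3 -m jog '[[0,0,-0.01,0,0,0,0.085],[0,0,-0.02,0,0,0,0.085],[0,0,-0.03,0,0,0,0.085],[0,0,-0.04,0,0,0,0.085],[0,0,-0.04,0,0,0,0.085]]'
python3 - <<'E'
from h import *
np.set_printoptions(precision=1,suppress=True)
print(tri([ray('scene',(206.4,124.6)),ray('side',(342.7,296.5))]))
c={}
for n in('scene','side'):
    im=eyes.capture(n); c[n]=blobs(im,(5,150,80),(15,255,255),60)[0][-1]; print(c[n])
print(tri([ray(n,c[n][1]) for n in c]))
n=neck(3); b=np.array([526.5,-43,93.5]); rows(b+n*60,frame(-n,(-.05,1,0)),14,0.0)
E
```

```text
time_s: 24.15
eef_pos: [535.5, -363.1, 305.4]
ee_rot: [-0.001, 0.698, 0.716, 0.001]
force: [0.2, -0.5, 0.1]
grip_width: 0.993
grip_force: 0.0
(array([ 536.7, -328.3,  119.3]), [6.3, 6.3])
([191, 100, 30, 42, 688], [205.8, 123.3])
([323, 260, 38, 56, 883], [341.4, 292.7])
(array([ 536.5, -324.9,  127.6]), [4.3, 4.3])
[0.0229, -0.0025, 0.0117, -0.039, 0.001, -0.002, 0.0]
[0.0229, -0.0029, 0.0116, -0.039, 0.001, -0.002, 0.0]
[0.0229, -0.0033, 0.0115, -0.039, 0.001, -0.002, 0.0]
[0.0229, -0.0037, 0.0114, -0.039, 0.001, -0.002, 0.0]
[0.0229, -0.0041, 0.0113, -0.039, 0.001, -0.002, 0.0]
[0.0229, -0.0046, 0.0111, -0.039, 0.001, -0.002, 0.0]
[0.0229, -0.005, 0.011, -0.039, 0.001, -0.002, 0.0]
[0.0229, -0.0053, 0.0108, -0.039, 0.001, -0.002, 0.0]
[0.0229, -0.0057, 0.0106, -0.039, 0.001, -0.002, 0.0]
[0.0229, -0.0061, 0.0104, -0.039, 0.001, -0.002, 0.0]
[0.0229, -0.0065, 0.0101, -0.039, 0.001, -0.002, 0.0]
[0.0229, -0.0068, 0.0099, -0.039, 0.001, -0.002, 0.0]
[0.0229, -0.0072, 0.0096, -0.039, 0.001, -0.002, 0.0]
[0.0229, -0.0075, 0.0094, -0.039, 0.001, -0.002, 0.0]
```

The jug hangs under the hook at about (536,-325). On to the button with the fingers shut.

```bash

python3 -m jog '[[0.023,-0.0025,0.0117,-0.039,0.001,-0.002,0],[0.023,-0.003,0.0116,-0.039,0.001,-0.002,0],[0.023,-0.0033,0.0115,-0.039,0.001,-0.002,0],[0.023,-0.0037,0.0114,-0.039,0.001,-0.002,0],[0.023,-0.0041,0.0113,-0.039,0.001,-0.002,0]]' 30 >/dev/null
python3 -m jog '[[0.023,-0.0046,0.011,-0.039,0.001,-0.002,0],[0.023,-0.005,0.011,-0.039,0.001,-0.002,0],[0.023,-0.0053,0.0108,-0.039,0.001,-0.002,0],[0.023,-0.0057,0.0106,-0.039,0.001,-0.002,0],[0.023,-0.006,0.0104,-0.039,0.001,-0.002,0]]' >/dev/null
python3 -m jog '[[0.023,-0.0065,0.01,-0.039,0.001,-0.002,0],[0.023,-0.0068,0.01,-0.039,0.001,-0.002,0],[0.023,-0.0072,0.0096,-0.039,0.001,-0.002,0],[0.0225,-0.0075,0.0094,-0.039,0.001,-0.002,0],[0,0,0,0,0,0,0]]'
python3 - <<'E'
from h import *
np.set_printoptions(precision=3,suppress=True)
s=sense(); n=neck(3); b=np.array([526.5,-43,93.5]); im=eyes.capture('wrist'); cv2.imwrite('pics/w9.png',im[...,::-1])
g=blobs(im,(50,90,40),(90,255,255),60)[0]; print(g)
print('rel',rot(s).inv().apply(b-s['eef_pos']),'need rot',(rot(s).inv()*frame(-n,(-.05,1,0))).as_rotvec())
print([tri([ray('wrist',q[1],s),(b+1*0,np.array([1,0,0]))])[0] for q in g])
for q in g:
    o,d=ray('wrist',q[1],s); print(rot(s).inv().apply(o+d*((b-o)@n)/(d@n)-s['eef_pos']))
E
```

```text
time_s: 25.75
eef_pos: [489.5, -39.6, 138.8]
ee_rot: [0.18, 0.662, 0.7, 0.199]
force: [0.5, -0.2, 0.4]
grip_width: 0.004
grip_force: 0.0
[([378, 194, 20, 52, 781], [387.8, 219.5]), ([266, 219, 45, 39, 1228], [289.4, 236.8]), ([377, 253, 15, 7, 96], [383.9, 256.2])]
rel [-6.098  8.123 57.759] need rot [-0.016 -0.013  0.001]
[array([623.693, -41.5  ,  92.904]), array([527.886, -41.88 ,  93.049]), array([607.775, -53.471,  99.771])]
[ 7.945 71.196 56.922]
[-3.363  8.872 57.783]
[-17.251  71.322  56.587]
```

```bash
cat > u.py <<'E'
from h import *
s=sense();n=neck(3);b=np.array([526.5,-43,93.5]);print('Fn %.1f tip-out %.1f'%(s['force']@n,(s['eef_pos']-b)@n-11),'rel',rot(s).inv().apply(b-s['eef_pos']).round(1),'t',s['time_s'])
E
python3 -m jog '[[-0.0055,0.0083,0,-0.016,-0.013,0,0],[0,0,0.016,0,0,0,0],[0,0,0.014,0,0,0,0],[0,0,0.008,0,0,0,0],[0,0,0,0,0,0,0]]' ; python3 u.py
python3 -m jog '[[0,0,0.003,0,0,0,0],[0,0,0,0,0,0,0]]' >/dev/null; python3 u.py
python3 -m jog '[[0,0,0.003,0,0,0,0],[0,0,0,0,0,0,0]]' >/dev/null; python3 u.py
```

```text
time_s: 26.3
eef_pos: [519.6, -47.0, 112.4]
ee_rot: [0.192, 0.663, 0.696, 0.2]
force: [0.5, -0.6, -0.1]
grip_width: 0.001
grip_force: 0.0
Fn -0.3 tip-out 8.8 rel [ 3.7 -4.1 19.8] t 26.3
Fn 1.5 tip-out 6.6 rel [ 3.5 -4.3 17.5] t 26.5
Fn 2.9 tip-out 3.5 rel [ 3.4 -4.3 14.4] t 26.7
```

Off-centre by about 5 mm, so I back off and centre before pressing.

```bash

python3 -m jog '[[0,0,-0.01,0,0,0,0],[0.0033,-0.0042,0,0,0,0,0],[0,0,0,0,0,0,0]]'>/dev/null; python3 u.py
python3 -m jog '[[0,0,0.005,0,0,0,0],[0,0,0,0,0,0,0]]' >/dev/null; python3 u.py
python3 -m jog '[[0,0,0.004,0,0,0,0],[0,0,0,0,0,0,0]]' >/dev/null; python3 u.py
python3 -m jog '[[0,0,0.003,0,0,0,0],[0,0,0,0,0,0,0]]' >/dev/null; python3 u.py
python3 -m jog '[[0,0,0.002,0,0,0,0],[0,0,0,0,0,0,0]]' >/dev/null; python3 u.py
```

```text
Fn -0.6 tip-out 13.5 rel [-1.1  1.4 24.5] t 27.0
Fn 1.0 tip-out 7.7 rel [-0.5  0.9 18.7] t 27.2
Fn 4.4 tip-out 3.9 rel [-0.5  0.7 14.9] t 27.4
Fn 5.7 tip-out 1.1 rel [-0.5  0.7 12.1] t 27.6
Fn 43.5 tip-out 0.4 rel [-0.5  0.5 11.4] t 27.8
```

The button gave about 6 mm of travel to 5–6 N, then a hard bottom, so it is fully pressed. I'll retreat and do a numeric check.

```bash

python3 -m jog '[[0,0,-0.01,0,0,0,0],[0,0,-0.03,0,0,0,0],[0,0,-0.04,0,0,0,0.03],[0,0,-0.04,0,0,0,0.03],[0,0,0,0,0,0,0.03]]'; python3 u.py
python3 - <<'E'
from h import *
c={}
for n in('scene','side'):
    im=eyes.capture(n); c[n]=blobs(im,(5,150,80),(15,255,255),150)[0][-1]; print(c[n],[q for q in blobs(im,(105,130,60),(125,255,255),60)[0] if 250<q[1][0]<310])
print(tri([ray(n,c[n][1]) for n in c]))
s=sense();im=eyes.capture('wrist');print([q for q in blobs(im,(50,90,40),(90,255,255),60)[0]])
# wing-cap check: cap centroid vs expected at home
b=[q for q in blobs(im,(105,150,60),(125,255,255),300)[0]];print(b)
E
```

```text
time_s: 28.3
eef_pos: [456.8, -46.6, 207.6]
ee_rot: [0.195, 0.661, 0.696, 0.201]
force: [0.6, -0.0, -1.3]
grip_width: 0.352
grip_force: 0.0
Fn -1.4 tip-out 122.7 rel [  0.9  -2.6 133.7] t 28.3
([190, 100, 32, 43, 719], [206.1, 123.6]) [([253, 247, 22, 26, 290], [263.1, 260.5])]
([321, 258, 39, 57, 1001], [339.5, 290.6]) [([293, 178, 19, 21, 250], [301.6, 189.1])]
(array([ 535.24527762, -320.72989095,  130.23876621]), [2.7, 2.7])
[([345, 167, 15, 41, 484], [352.3, 187.4]), ([258, 185, 35, 35, 930], [274.9, 202.3]), ([345, 214, 12, 5, 60], [350.5, 216.0])]
[([311, 20, 68, 72, 3377], [344.6, 58.1]), ([461, 244, 19, 26, 342], [469.6, 256.4])]
```

```bash
python3 -c "
from rig import finish_job
print(finish_job())"
```

```text
the job is handed in; nothing more can be done
None
```

The job is handed in: the cap is screwed down to its home stop, the jug hangs by its handle from the hook, and the start button was pressed to its stop after that. The robot touches nothing and finished at about 28 s; one hard reading was the button press, which peaked at 43.5 N through the fingertips.

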